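# Stow the instrument case over the cradle's sill

### The arm

A 6-joint arm with a two-finger parallel gripper is mounted at the origin on the work surface. World frame = base frame: x ahead of the robot, y to its left, z up, the work surface at z = 0. Lengths are in m, angles in rad, forces in N, time in s.
With the tool pointing down it reaches from about 0.275 to 0.75 m from the base axis. Payload 10.2 kg.
Tool frame: the origin (TCP) lies at the very end of the fingers, on their centre line; the grasp point (between the pads) lies 19 mm behind it (arm.pinch_z is the distance from the TCP to the grasp point, in m); z points along the fingers, y is the direction in which the jaws open and shut (so a half turn about z gives the same grasp; the last joint's range is limited). The gripper opens to 88 mm and grips with 3 to 60 N. Pads are 18 mm wide; open, the fingers measure 123 mm over their backs; the gripper's body (75 mm by 187 mm) begins 45 mm behind the grasp point.
Start: joints at [-1.407, 0.313, 1.498, -0, 1.331, -0.223], TCP at [0.198, -0.486, 0.213] pointing down, gripper open.
Joint ranges: [-2.94, 2.94], [-0.97, 2.17], [0.19, 2.56], [-1.23, 4.37], [0.02, 3.11], [-2.88, 2.88]. Speed limits (rad/s): [2.39, 2.39, 3.01, 3.14, 3.14, 3.14].

### API

Orientations are given as [roll, pitch, yaw] about the fixed x, y, z axes, in that order (R = Rz(yaw) Ry(pitch) Rx(roll)).
In Python, from workcell import get_state, optics, ticket, spotter, arm gives the robot as it stands.
- The arm moves only by the tool jog_arm, never from a script. Its argument "targets" is a list of rows, each an object with "slide": the shift along the tool's x, y, z in m, a list of three; "yaw": the turn about the tool's z in degrees. A call has 1 to 12 rows; each row is the pose to reach, as a shift and turn from the pose commanded when the call began, along the tool's axes at that moment; what a row does not reach only later rows make up. A row lasts 1/8 s, in which the tool goes at most 62.5 mm and 10.7 degrees, less where a joint would pass 70% of its speed; a pose out of reach is approached as far as the arm can. A call with a gripper value outside its range is refused whole. "hand" is the closure in counts, from 0 (fully open) to 255 (shut), set as the call begins (left out, the last holds). The fingers move at their own pace and stop on an object; the grip force is fixed at half the most. Time passes only in rows, so rows that repeat a pose let the fingers close. It gives the time, the measured TCP pose, the force and the opening at its end, in the units of the state.
- get_state(): the state, without advancing time (a new reading comes with each control period).
- optics.camera(name): name is "side" or "top"; returns a dict with "image" (400x640x3 uint8, blue, green, red), "depth" (400x640 float32, m along the optical axis (not along the pixel's ray), 0 where there is no reading), "fx", "fy", "cx", "cy" (pixels), "rvec" (rotation vector, rad) and "tvec" (3), from world to camera coordinates, as OpenCV has them. Camera axes: x right, y down, z forward; pixel columns grow to the right and rows downward; lengths in m; the calibration is good to about 2 mm. A picture is of the moment at which its call begins.
- ticket.hand_in(): hands the job in, once; it reports no verdict.
Trained networks look in a picture, given as the dict that the camera call returned (one of the last four; its "shot" number tells which), for a name from the list of things; names that differ only in an ending like _2 or _b are one class to them, and where a whole thing is asked for, a point or a joint stands for the part that bears it (a point fixed in the world has none). Each returns a list of dicts, best first, with "p" (0 to 1); they miss things now and then, are a little off and sometimes report something else, mostly with a low value. They report only what shows in the picture. A call takes as long as a camera call. They do not tell look-alikes from the thing itself.
- spotter.look_for(picture, name): "pixel" ([column, row] in pixels, amid what is visible of it).
The state is a dict: "time": time; "qpos": joint angles; "dq": joint speeds; "joint_efforts": joint torques, N m; "tool_pos": TCP position; "eef_rot": TCP orientation; "wrist_force": force on the tool from outside, world axes, zero at the start; "wrist_torque": the same for the moment, N m; "gripper_width": finger opening in m.
Only numpy, scipy, OpenCV 4.12 (cv2) and the standard library are available. Lean on these libraries where they do the work, as an engineer would, in place of code of your own. Each camera call takes 0.05 s, during which the arm holds its last target. There are 200 camera calls.

### The job

Stow the grey instrument case in its bench cradle. Do not carry it: with its rear end staying down, lift its leading edge by the handle, stand that edge on the raised sill and let go; then push the case from behind, over the sill, until its rear drops down behind the sill, and feel for the sprung rubber stop at the back so that the case ends up snug, pressing the stop in a little without ramming it. Leave the other things on the bench alone.

Things in the scene. Friction and masses are not known exactly. Their poses are not given: they have to be found in the camera images.
- case_handle (a point): centre of the instrument case's handle bar: round, 12 mm thick, along the case's y between two posts 84 mm apart, in mid-width; its axis is 85 mm above the underside (30 mm above the lid) and 25 mm behind the leading face. Axes are the case's: x to the leading end, z up. The bar can turn between the fingers as the case tilts
- case_front (a point): midpoint of the bottom edge of the case's leading face (the one nearest the handle); axes as the case's. The case is a loose closed grey box with black corners, 140 mm long (x), 110 mm wide (y), 55 mm high, 0.6 to 0.9 kg, flat on the bench at the start, its leading end towards the cradle
- case_rear (a point): midpoint of the bottom edge of the case's rear face, 140 mm behind case_front; the rear face is flat and upright, 55 mm high; axes as the case's. Sliding the case takes about 1 to 5 N
- sill (a point): top outer edge of the fixed cradle's sill, in mid-width. Axes are the cradle's: x points into the cradle (the way to push), y across, z up. The steel sill is a square step 12 mm above the bench and 12 mm thick (x = 0 to 12 mm)
- pan (a point): where the pan meets the sill's inner face, in mid-width; axes as the cradle's. The flat pan lies 4 mm above the bench, between side rails 24 mm high and 122 mm apart that begin level with the sill's outer face. It is 15 cm and more long, up to the sprung stop, told of under plunger_housing
- grab_rail (a point): middle of the round grab rail, 16 mm thick, that crosses the cradle 115 mm past the sill's outer edge, underside 139 mm above the bench. The case with its handle passes below it; a gripper holding the handle does not
- core: bystander: loose upright concrete core, 50 mm across, 80 mm tall, origin under its centre
- prism: bystander: loose concrete bar 160 x 40 x 40 mm lying along its x, origin under its centre
- thermos: bystander: loose upright steel vacuum flask, 70 mm across, 220 mm tall, origin under its centre
- wrench: bystander: loose wrench lying on the bench, origin under its middle
- tape: bystander: loose ring 90 mm across, 24 mm tall, origin under its centre
- mug: bystander: loose mug, 80 mm across, 90 mm tall, origin under its centre
- mouse: bystander: loose computer mouse 105 x 62 x 34 mm, origin under its centre
- plunger_housing (a point): centre of the top of the fixed grey block behind the pan, 50 mm high, its front face 15 mm before this point. From it a rubber pad 50 mm wide on a spring rod faces the sill. The pad is set differently each time: the case meets it when its rear face is 3 to 21 mm past the sill's inner face, so feel for it. It gives way 1 mm per 5 N, for 8 mm, and must not see over 20 N
There are look-alikes about, which are no part of the job. Leave any red look-alike of the part that bears case_handle alone.

How it is judged:
By the outcome, as a careful person would: the job done as asked, in the order asked, and still so for the second after the job is handed in, with the robot touching nothing.
It also fails if it takes over 69 s, if anything falls off the work surface, if the arm or the gripper's body presses on something with over 40 N, if the wrist force passes 120 N, or if a joint passes its speed limit or range.

## Working session

There is one attempt and no reset: what is moved stays moved. The work goes in short steps, Python scripts to look and compute and a tool call to move; the robot and the scene stay as the last step left them, time stands still between calls to the robot, and variables do not carry over. Pictures are saved under pics/ and viewed, about 8 in all and at most 12, crops included, and the job is handed in when it is done.

Besides the shell and the picture viewer there is one more tool, called after "Call:" by a JSON object that holds its "fn" and its "kwargs", one argument or row to a line. jog_arm: Moves the arm, as the interface text tells. Its arguments: {"type":"object","properties":{"targets":{"type":"array","items":{"type":"object","properties":{"slide":{"type":"array","items":{"type":"number"}},"yaw":{"type":"number"}}}},"hand":{"type":"number"}},"required":["targets"]}

```bash
mkdir -p pics; ls; cat > h.py <<'E'
import numpy as np, cv2
from workcell import get_state, optics, ticket, spotter, arm
def pts(c):
    R=cv2.Rodrigues(np.array(c["rvec"],float))[0]; t=np.array(c["tvec"],float).ravel()
    v,u=np.mgrid[0:400,0:640]; d=c["depth"]
    P=np.stack([(u-c["cx"])/c["fx"]*d,(v-c["cy"])/c["fy"]*d,d],-1)
    W=(P-t)@R; W[d<=0]=np.nan
    return W
def proj(c,X):
    return cv2.projectPoints(np.array(X,float).reshape(-1,1,3),np.array(c["rvec"],float),np.array(c["tvec"],float),np.array([[c["fx"],0,c["cx"]],[0,c["fy"],c["cy"]],[0,0,1.]]),None)[0].reshape(-1,2)
E
python3 - <<'E'
from h import *
for n in("top","side"):
    c=optics.camera(n); cv2.imwrite(f"pics/{n}0.png",c["image"]); W=pts(c); np.save(f"{n}W.npy",W)
    R=cv2.Rodrigues(np.array(c["rvec"],float))[0]; print(n,"campos",-R.T@np.array(c["tvec"]).ravel())
    for k in("case_handle","case_front","case_rear","sill","pan","grab_rail","plunger_housing"):
        for r in spotter.look_for(c,k)[:3]:
            u,v=map(int,r["pixel"]); print(k,round(r["p"],2),u,v,W[v,u].round(3))
s=get_state();print(s)
E
```

```text
pics
top campos [0.34889414 0.02338628 1.36076939]
case_handle 0.89 357 177 [ 0.532 -0.109  0.056]
case_handle 0.85 434 281 [ 0.219 -0.324  0.053]
case_handle 0.23 466 207 [ 0.436 -0.447  0.007]
case_front 0.72 431 280 [ 0.223 -0.314  0.059]
case_front 0.56 359 177 [ 0.532 -0.115  0.051]
case_rear 0.75 356 177 [ 0.532 -0.106  0.052]
case_rear 0.55 431 279 [ 0.225 -0.314  0.056]
sill 0.59 258 162 [0.594 0.192 0.005]
sill 0.53 252 101 [0.788 0.208 0.006]
pan 0.77 262 156 [0.612 0.179 0.007]
grab_rail 0.78 257 158 [0.607 0.195 0.003]
plunger_housing 0.79 259 157 [ 0.611  0.189 -0.002]
plunger_housing 0.35 461 129 [ 0.681 -0.445  0.011]
side campos [0.35248476 0.96650427 0.68142915]
case_handle 0.7 305 209 [ 0.527 -0.072  0.056]
case_rear 0.79 305 210 [ 0.526 -0.065  0.056]
sill 0.65 260 262 [0.621 0.159 0.006]
pan 0.92 264 262 [0.608 0.161 0.009]
pan 0.37 334 347 [0.381 0.444 0.035]
grab_rail 0.75 264 266 [0.605 0.174 0.005]
grab_rail 0.64 304 209 [ 0.53  -0.072  0.055]
plunger_housing 0.77 260 263 [0.62  0.163 0.006]
{'time': 0.8, 'qpos': array([-1.40745428e+00,  3.12897293e-01,  1.49774161e+00, -2.27565247e-05,
        1.33097591e+00, -2.23442237e-01]), 'dq': array([-0.00083611,  0.00129   ,  0.00151544,  0.00056049,  0.00049266,
        0.00024357]), 'joint_efforts': array([-2.71707097e-03, -4.02100074e+01, -2.52412927e+01,  6.93126814e-02,
        3.18667910e-02, -4.86118461e-05]), 'tool_pos': array([ 0.19799791, -0.48622613,  0.21270588]), 'eef_rot': array([-3.14156615e+00,  1.66461368e-05,  3.86789694e-01]), 'wrist_force': array([-0.13460748, -0.17160525,  0.73526803]), 'wrist_torque': array([ 0.03098976, -0.05324112,  0.0009661 ]), 'gripper_width': 0.08805601601459685}
```

```bash
sleep 1
```

```text
(no output)
```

View pics/top0.png

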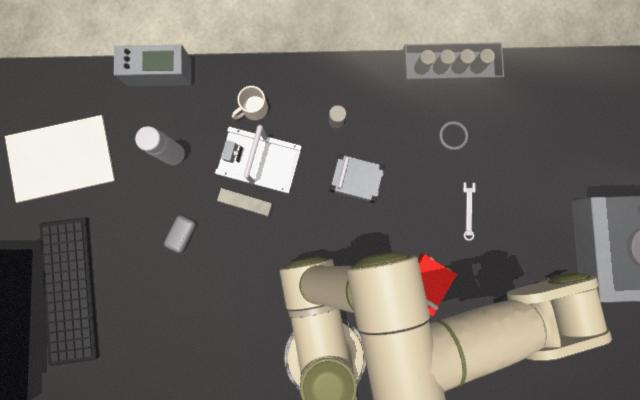

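View pics/side0.png

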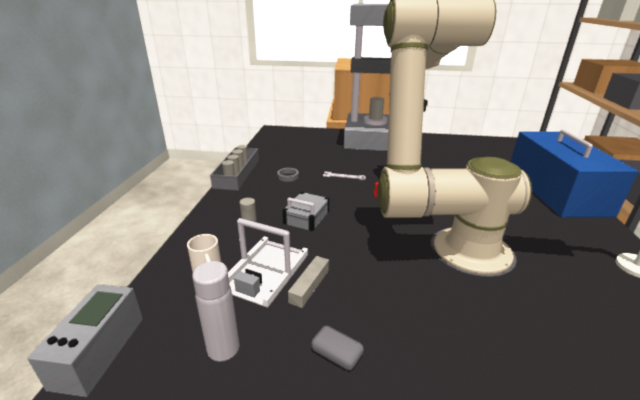

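Top view: the grey case is at (358,177) with its handle on the left at (342,170). The white cradle is at (258,160), with its sill facing the case on the right and the plunger at (232,150). The red look-alike at (440,285) is to be left alone. Next I fit both poses.

```bash
cat > fit.py <<'E'
from h import *
def rect(P,L,Wd):
    r=cv2.minAreaRect(P.astype(np.float32)); return r
if __name__=="__main__":
    c=optics.camera("top"); W=pts(c); W2=pts(optics.camera("side"))
    for nm,w in(("top",W),("side",W2)):
        q=w.reshape(-1,3); q=q[~np.isnan(q[:,0])]
        near=(abs(q[:,0]-.53)<.12)&(abs(q[:,1]+.11)<.12)
        P=q[near&(q[:,2]>.045)&(q[:,2]<.065)]; r=cv2.minAreaRect((P[:,:2]*1000).astype(np.float32)); print(nm,"lid",len(P),r,P[:,2].mean())
        H=q[near&(q[:,2]>.075)]; print("handle",len(H),H.mean(0) if len(H) else 0,H[:,2].max() if len(H) else 0)
        n2=(abs(q[:,0]-.61)<.13)&(abs(q[:,1]-.19)<.16)
        B=q[n2&(q[:,2]>.125)&(q[:,2]<.17)]; m=B.mean(0); u,s,vt=np.linalg.svd(B-m); print("bar",len(B),m,vt[0],((B-m)@vt[0]).min(),((B-m)@vt[0]).max())
        B=q[n2&(q[:,2]>.04)&(q[:,2]<.06)];print("z50",len(B),np.median(B,0) if len(B) else 0)
    img=c["image"]; crop=img[110:220,200:400]; cv2.imwrite("pics/crop0.png",cv2.resize(crop,None,fx=4,fy=4,interpolation=cv2.INTER_CUBIC))
E
python3 fit.py
```

```text
top lid 1593 ((531.6156005859375, -109.20054626464844), (142.47616577148438, 112.25772857666016), 73.75897979736328) 0.055089721727474214
handle 132 [ 0.54357927 -0.06522821  0.08984833] 0.0979479890960452
bar 331 [0.59790253 0.18756998 0.15268327] [-0.95844016  0.2851396  -0.0093736 ] -0.07751296237289475 0.07614804306885428
z50 428 [0.61577423 0.26950317 0.04783354]
side lid 684 ((530.441162109375, -108.10298919677734), (145.10745239257812, 112.99921417236328), 73.7441635131836) 0.05565153477295598
handle 116 [ 0.54190152 -0.06273033  0.08791936] 0.09499750529168163
bar 392 [0.59462132 0.19323239 0.14899248] [-9.58659603e-01  2.84554881e-01 -5.33729337e-04] -0.08050339434091047 0.07372811063815068
z50 593 [0.61023202 0.27161176 0.04767174]
```

View pics/crop0.png

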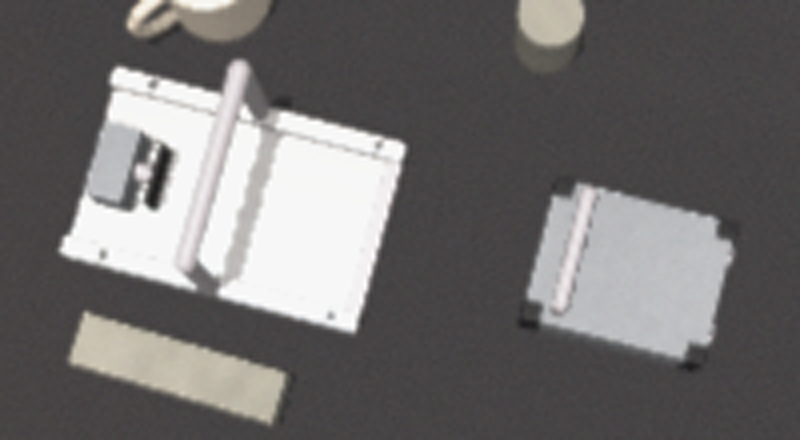

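The crop shows the grey case (not red) with its handle end towards the cradle. The red one at (440,285) in the full picture is the look-alike. I will refine the cradle frame and locate the bystanders.

```bash
cat >> h.py <<'E'
def go(x,y,z,yawdeg):
    s=get_state(); p=np.array(s["tool_pos"]); r,pi,ya=s["eef_rot"]
    from scipy.spatial.transform import Rotation as Ro
    R=Ro.from_euler("xyz",[r,pi,ya]).as_matrix()
    d=R.T@(np.array([x,y,z])-p); t=-(yawdeg-np.degrees(ya)); t=(t+180)%360-180
    print("slide",d.round(4),"yaw",round(t,2)); return d,t
th=np.radians(73.5); CX=np.array([np.cos(th),np.sin(th)]); CY=np.array([-np.sin(th),np.cos(th)])
E
python3 - <<'E'
from h import *
O=np.array([.598,.188])-.115*CX
for n in("top","side"):
    q=np.load(n+"W.npy").reshape(-1,3); q=q[~np.isnan(q[:,0])]
    a=(q[:,:2]-O)@CX; b=(q[:,:2]-O)@CY; z=q[:,2]
    m=(a>-.02)&(a<.25)&(abs(b)<.085)
    R=m&(z>.0185)&(z<.03)
    for sg in(1,-1):
        k=R&(b*sg>.045)&(a>0.0)&(a<.2); f=np.polyfit(a[k],b[k],1) if k.sum()>5 else None
        print(n,"rail",sg,k.sum(),np.percentile(b[k],[2,50,98]).round(4),"slope",f, "a",np.percentile(a[k],[1,99]).round(3))
    k=m&(abs(b)<.045)&(a<.06); 
    for lo in np.arange(-.02,.05,.005):
        kk=k&(a>=lo)&(a<lo+.005); print(round(lo,3),z[kk].mean().round(4) if kk.any() else None,end="; ")
    print()
    kk=m&(abs(b)<.04)&(z>.035)&(z<.065)&(a>.12); print("housing a",np.percentile(a[kk],[1,5,50,95]),"b",b[kk].mean())
c=optics.camera("top");W=pts(c)
for k in("core","prism","thermos","wrench","tape","mug","mouse"):
    for r in spotter.look_for(c,k)[:1]:
        u,v=map(int,r["pixel"]); w=W[v,u]; print(k,round(r["p"],2),w.round(3),"cradle",((w[:2]-O)@CX).round(3),((w[:2]-O)@CY).round(3))
p=np.array([.531,-.1087]); print("case centre cradle",(p-O)@CX,(p-O)@CY)
go(.5434,-.066,.2127,-16.3)
E
```

```text
top rail 1 256 [0.0599 0.0667 0.0733] slope [0.00234497 0.06654091] a [0.003 0.197]
top rail -1 258 [-0.0762 -0.0685 -0.0618] slope [-0.00256977 -0.06832586] a [0.003 0.198]
-0.02 0.0005; -0.015 -0.0003; -0.01 0.0006; -0.005 0.0005; 0.0 0.0093; 0.005 0.0128; 0.01 0.01; 0.015 0.0044; 0.02 0.0038; 0.025 0.004; 0.03 0.0042; 0.035 0.0046; 0.04 0.0042; 0.045 0.0042; 0.05 0.0041; 
housing a [0.17272972 0.17378554 0.20301806 0.22046678] b -0.0009394903715835321
side rail 1 282 [0.0614 0.0707 0.0761] slope [-0.0004098   0.06996947] a [0.003 0.197]
side rail -1 273 [-0.0758 -0.0652 -0.0599] slope [ 0.00021808 -0.06612408] a [0.003 0.196]
-0.02 0.0019; -0.015 0.0023; -0.01 None; -0.005 0.0125; 0.0 0.0134; 0.005 0.0115; 0.01 0.0094; 0.015 0.006; 0.02 0.0058; 0.025 0.0058; 0.03 0.0054; 0.035 0.0054; 0.04 0.0057; 0.045 0.0055; 0.05 0.0054; 
housing a [0.17225901 0.17549956 0.20775596 0.22210855] b 0.0031935947824974394
core 0.7 [ 0.717 -0.057  0.076] cradle -0.086 -0.183
prism 0.77 [0.458 0.228 0.044] cradle 0.113 0.145
thermos 0.95 [0.613 0.432 0.216] cradle 0.353 0.055
wrench 0.65 [ 0.434 -0.447 -0.001] cradle -0.54 -0.023
tape 0.77 [ 0.635 -0.442  0.004] cradle -0.478 -0.215
mug 0.74 [0.781 0.198 0.009] cradle 0.177 -0.172
mouse 0.57 [0.384 0.426 0.033] cradle 0.283 0.273
case centre cradle -0.18851084343055566 -0.02002643053748504
slide [ 0.4784 -0.2589  0.    ] yaw 38.46
```

Call:
{"fn": "jog_arm", "kwargs": {
  "targets": [
    {"slide": [0.04, -0.022, 0], "yaw": 3.2},
    {"slide": [0.08, -0.043, 0], "yaw": 6.4},
    {"slide": [0.12, -0.065, 0], "yaw": 9.6},
    {"slide": [0.16, -0.086, 0], "yaw": 12.8},
    {"slide": [0.2, -0.108, 0], "yaw": 16},
    {"slide": [0.24, -0.13, 0], "yaw": 19.2},
    {"slide": [0.28, -0.151, 0], "yaw": 22.4},
    {"slide": [0.32, -0.173, 0], "yaw": 25.7},
    {"slide": [0.36, -0.195, 0], "yaw": 28.9},
    {"slide": [0.4, -0.216, 0], "yaw": 32.1},
    {"slide": [0.44, -0.238, 0], "yaw": 35.3},
    {"slide": [0.478, -0.259, 0], "yaw": 38.5}
  ],
  "hand": 0
}}

```text
time: 2.8
tool_pos: [0.5439, -0.0647, 0.2128]
eef_rot: [3.142, -0.0, -0.287]
wrist_force: [-0.6, -0.6, -0.3]
gripper_width: 0.0882
```

```bash
python3 - <<'E'
from h import *
s=get_state(); print(s["tool_pos"],s["eef_rot"],s["qpos"],s["time"])
go(.5434,-.066,.120,-16.3)
go(.5434,-.066,.066,-16.3)
E
```

```text
[ 0.5438672  -0.06471655  0.21276435] [ 3.14151517e+00 -2.00414663e-04 -2.86805424e-01] [-3.32371358e-01  3.62913846e-01  1.42832594e+00 -6.99730862e-05
  1.35014914e+00  1.52524571e+00] 2.8
slide [-0.0001  0.0014  0.0928] yaw -0.13
slide [-1.000e-04  1.400e-03  1.468e-01] yaw -0.13
```

Call:
{"fn": "jog_arm", "kwargs": {
  "targets": [
    {"slide": [0, 0.001, 0.05]},
    {"slide": [0, 0.001, 0.09]},
    {"slide": [0, 0.001, 0.12]},
    {"slide": [0, 0.001, 0.137]},
    {"slide": [0, 0.001, 0.147]},
    {"slide": [0, 0.001, 0.147]},
    {"slide": [0, 0.001, 0.147]}
  ]
}}

```text
$.targets[0]: bad value
```

Call:
{"fn": "jog_arm", "kwargs": {
  "targets": [
    {"slide": [0, 0, 0]},
    {"slide": [0, 0, 0]},
    {"slide": [0, 0, 0]},
    {"slide": [0, 0, 0]},
    {"slide": [0, 0, 0]},
    {"slide": [0, 0, 0]},
    {"slide": [0, 0, 0]},
    {"slide": [0, 0, 0]}
  ],
  "hand": 255
}}

```text
$.targets[0]: bad value
```

```bash
python3 - <<'E'
from h import *
s=get_state(); print(s["tool_pos"],s["eef_rot"],s["wrist_force"],s["gripper_width"])
E
```

```text
[ 0.5438672  -0.06471655  0.21276435] [ 3.14151517e+00 -2.00414663e-04 -2.86805424e-01] [-0.62789429 -0.56991517 -0.30724881] 0.08823741125047832
```

Yaw is required in every row.

Call:
{"fn": "jog_arm", "kwargs": {
  "targets": [
    {"slide": [0, 0.001, 0.05], "yaw": 0},
    {"slide": [0, 0.001, 0.09], "yaw": 0},
    {"slide": [0, 0.001, 0.12], "yaw": 0},
    {"slide": [0, 0.001, 0.137], "yaw": 0},
    {"slide": [0, 0.001, 0.147], "yaw": 0},
    {"slide": [0, 0.001, 0.147], "yaw": 0},
    {"slide": [0, 0.001, 0.147], "yaw": 0}
  ]
}}

```text
time: 3.68
tool_pos: [0.5432, -0.0672, 0.0665]
eef_rot: [3.142, -0.001, -0.285]
wrist_force: [-0.5, 0.2, 0.3]
gripper_width: 0.088
```

Call:
{"fn": "jog_arm", "kwargs": {
  "targets": [
    {"slide": [0, 0, 0], "yaw": 0},
    {"slide": [0, 0, 0], "yaw": 0},
    {"slide": [0, 0, 0], "yaw": 0},
    {"slide": [0, 0, 0], "yaw": 0},
    {"slide": [0, 0, 0], "yaw": 0},
    {"slide": [0, 0, 0], "yaw": 0},
    {"slide": [0, 0, 0], "yaw": 0},
    {"slide": [0, 0, 0], "yaw": 0}
  ],
  "hand": 255
}}

```text
time: 4.68
tool_pos: [0.5427, -0.067, 0.0657]
eef_rot: [-3.142, 0.0, -0.285]
wrist_force: [0.0, 0.1, -0.0]
gripper_width: 0.0103
```

```bash
python3 - <<'E'
from h import *
s=get_state(); print(s["tool_pos"],s["eef_rot"],s["wrist_force"],s["gripper_width"])
O=np.array([.598,.188])-.115*CX
print("handle in cradle",(s["tool_pos"][:2]-O)@CX,(s["tool_pos"][:2]-O)@CY)
E
```

```text
[ 0.54273957 -0.06700191  0.06572806] [-3.14156740e+00  4.27502533e-06 -2.85189324e-01] [ 0.02422412  0.06612279 -0.03428876] 0.010320817248646362
handle in cradle -0.14519567699178895 -0.019439667420787565
```

Call:
{"fn": "jog_arm", "kwargs": {
  "targets": [
    {"slide": [0, 0, -0.004], "yaw": 0},
    {"slide": [0, 0, -0.008], "yaw": 0},
    {"slide": [0, 0, -0.012], "yaw": 0},
    {"slide": [0, 0, -0.016], "yaw": 0},
    {"slide": [0, 0, -0.02], "yaw": 0},
    {"slide": [0, 0, -0.022], "yaw": 0},
    {"slide": [0, 0, -0.022], "yaw": 0}
  ]
}}

```text
time: 5.55
tool_pos: [0.5428, -0.067, 0.0878]
eef_rot: [3.142, -0.0, -0.285]
wrist_force: [-0.8, 0.3, -0.0]
gripper_width: 0.0005
```

Call:
{"fn": "jog_arm", "kwargs": {
  "targets": [
    {"slide": [-0.002, -0.006, 0], "yaw": 0},
    {"slide": [-0.004, -0.013, 0], "yaw": 0},
    {"slide": [-0.006, -0.021, 0], "yaw": 0},
    {"slide": [-0.008, -0.029, 0], "yaw": 0},
    {"slide": [-0.01, -0.037, 0], "yaw": 0},
    {"slide": [-0.012, -0.045, 0], "yaw": 0},
    {"slide": [-0.014, -0.053, 0], "yaw": 0},
    {"slide": [-0.016, -0.061, 0], "yaw": 0},
    {"slide": [-0.018, -0.069, 0], "yaw": 0},
    {"slide": [-0.0195, -0.076, 0], "yaw": 0},
    {"slide": [-0.0195, -0.08, 0], "yaw": 0},
    {"slide": [-0.0195, -0.08, 0], "yaw": 0}
  ]
}}

```text
time: 7.05
tool_pos: [0.5466, 0.0154, 0.0877]
eef_rot: [3.142, -0.0, -0.285]
wrist_force: [-1.4, 0.1, -0.4]
gripper_width: 0.0006
```

```bash
cat > case.py <<'E'
from h import *
O=np.array([.598,.188])-.115*CX
import sys
s=get_state(); p=s["tool_pos"]; print("t",s["time"],"tcp cradle",((p[:2]-O)@CX).round(4),((p[:2]-O)@CY).round(4),p[2].round(4),"yaw",np.degrees(s["eef_rot"][2]).round(2),"F",np.round(s["wrist_force"],2),"w",s["gripper_width"])
ims=[]
for n in("top","side"):
    c=optics.camera(n); W=pts(c); ims.append(c["image"][90:250,180:420])
    a=(W[...,:2]-O)@CX; b=(W[...,:2]-O)@CY; z=W[...,2]
    img=c["image"].astype(int); 
    k=(a>-.25)&(a<.17)&(abs(b)<.08)&(z>.03)&(z<.10)&(img.max(-1)<200)&(img.min(-1)>60)
    if "-v" in sys.argv: 
        P=np.stack([a[k],b[k],z[k]],1)
        print(n,k.sum(),"a",np.percentile(P[:,0],[1,99]).round(4),"b",np.percentile(P[:,1],[1,50,99]).round(4),"slope z/a",np.polyfit(P[:,0],P[:,2],1).round(4))
        for lo in np.arange(-.2,.18,.02):
            j=(P[:,0]>=lo)&(P[:,0]<lo+.02)
            if j.sum()>10: print(round(lo,2),j.sum(),P[j,1].min().round(3),P[j,1].max().round(3),np.median(P[j,2]).round(3),end=" | ")
        print()
if len(sys.argv)>1: cv2.imwrite("pics/"+sys.argv[1]+".png",cv2.resize(np.vstack(ims),None,fx=1.8,fy=1.8,interpolation=cv2.INTER_CUBIC))
E
python3 case.py b1 -v
```

```text
t 7.05 tcp cradle -0.0651 0.0002 0.0877 yaw -16.32 F [-1.36  0.07 -0.39] w 0.0006404853103865907
top 1204 a [-0.2489  0.1133] b [-0.0747 -0.0175  0.0724] slope z/a [0.0284 0.061 ]
-0.2 251 -0.077 0.034 0.055 | -0.18 211 -0.076 0.034 0.055 | -0.16 62 -0.075 0.034 0.056 | 0.1 56 -0.075 0.077 0.061 | 
side 948 a [-0.248   0.1232] b [-0.0736 -0.0027  0.0775] slope z/a [0.0319 0.0613]
-0.2 42 -0.041 0.037 0.056 | -0.18 67 -0.038 0.036 0.056 | -0.16 123 -0.071 0.037 0.059 | -0.14 210 -0.068 0.035 0.056 | -0.12 65 -0.057 0.023 0.044 | 0.1 106 -0.079 0.079 0.069 | 0.12 120 -0.074 0.077 0.064 |
```

View pics/b1.png

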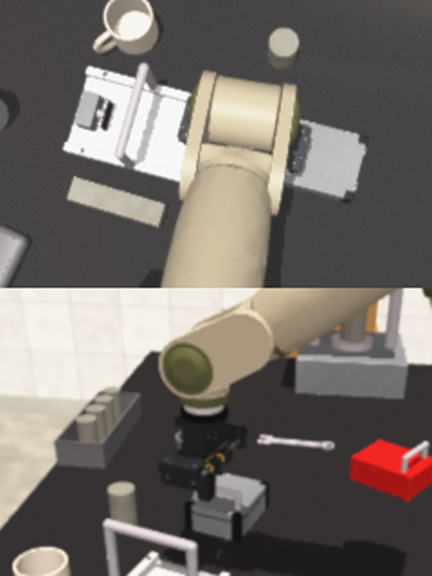

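The fingers shut on nothing and the case has not moved. Side picture (lower half): handle at (235,495), gripper now just ahead of it. I will go up and back over the handle and look again before regripping.

Call:
{"fn": "jog_arm", "kwargs": {
  "targets": [
    {"slide": [0, 0, -0.06], "yaw": 0},
    {"slide": [0, 0, -0.1], "yaw": 0},
    {"slide": [0, -0.05, -0.13], "yaw": 0},
    {"slide": [0, -0.1, -0.13], "yaw": 0},
    {"slide": [0, -0.12, -0.13], "yaw": 0},
    {"slide": [0, -0.12, -0.13], "yaw": 0}
  ],
  "hand": 0
}}

```text
time: 7.9
tool_pos: [0.5801, 0.1306, 0.2171]
eef_rot: [3.141, 0.001, -0.284]
wrist_force: [-0.2, -0.8, -0.3]
gripper_width: 0.0586
```

```bash
python3 - <<'E'
from h import *
O=np.array([.598,.188])-.115*CX
ims=[]
for n in("top","side"):
    c=optics.camera(n); W=pts(c); a=(W[...,:2]-O)@CX; b=(W[...,:2]-O)@CY; z=W[...,2]
    k=(a>-.3)&(a<-.08)&(abs(b+.02)<.08)&(z>.045)&(z<.062)
    r=cv2.minAreaRect((np.stack([a[k],b[k]],1)*1000).astype(np.float32)); print(n,k.sum(),r)
    k=(a>-.2)&(a<-.08)&(abs(b+.02)<.1)&(z>.072)&(z<.12); P=np.stack([a[k],b[k],z[k]],1)
    print(len(P),np.percentile(P,[2,50,98],axis=0).round(4).tolist())
    u,v=proj(c,[[*(O-.145*CX-.02*CY),.07]])[0].astype(int); ims.append(cv2.resize(c["image"][v-40:v+40,u-60:u+60],None,fx=4,fy=4,interpolation=cv2.INTER_CUBIC))
cv2.imwrite("pics/b2.png",np.vstack(ims)[:600])
E
```

```text
top 1591 ((-188.78639221191406, -21.234981536865234), (142.6146697998047, 112.15802764892578), 0.14264465868473053)
133 [[-0.1492, -0.0649, 0.0826], [-0.143, -0.0201, 0.0898], [-0.1377, 0.0246, 0.0956]]
side 676 ((-188.74032592773438, -18.572494506835938), (112.25445556640625, 144.7347869873047), 89.85868072509766)
122 [[-0.1488, -0.0645, 0.0738], [-0.141, -0.0162, 0.0887], [-0.1362, 0.0276, 0.0938]]
```

View pics/b2.png

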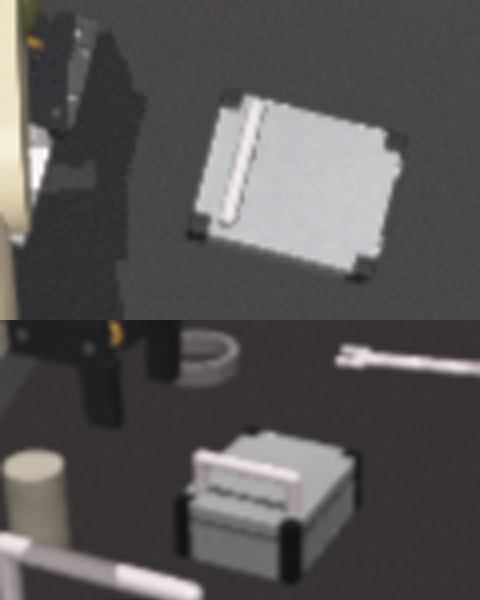

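The case is unmoved; handle at a = -0.143, b = -0.020 in the cradle frame. I moved forward instead of back, so I need the way back. I will regrip a little deeper and give the fingers longer.

```bash
python3 - <<'E'
from h import *
O=np.array([.598,.188])-.115*CX
q=O-.1430*CX-.020*CY
go(*q,.2171,-16.4)
E
```

```text
slide [0.0201 0.1965 0.0004] yaw 0.01
```

Call:
{"fn": "jog_arm", "kwargs": {
  "targets": [
    {"slide": [0.005, 0.05, 0], "yaw": 0},
    {"slide": [0.01, 0.1, 0], "yaw": 0},
    {"slide": [0.015, 0.15, 0], "yaw": 0},
    {"slide": [0.02, 0.19, 0], "yaw": 0},
    {"slide": [0.02, 0.1965, 0], "yaw": 0},
    {"slide": [0.02, 0.1965, 0.05], "yaw": 0},
    {"slide": [0.02, 0.1965, 0.1], "yaw": 0},
    {"slide": [0.02, 0.1965, 0.13], "yaw": 0},
    {"slide": [0.02, 0.1965, 0.148], "yaw": 0},
    {"slide": [0.02, 0.1965, 0.156], "yaw": 0},
    {"slide": [0.02, 0.1965, 0.156], "yaw": 0},
    {"slide": [0.02, 0.1965, 0.156], "yaw": 0}
  ]
}}

```text
time: 9.5
tool_pos: [0.5446, -0.0639, 0.0626]
eef_rot: [3.142, -0.001, -0.285]
wrist_force: [0.2, 0.6, -0.2]
gripper_width: 0.0878
```

Call:
{"fn": "jog_arm", "kwargs": {
  "targets": [
    {"slide": [0, 0, 0], "yaw": 0},
    {"slide": [0, 0, 0], "yaw": 0},
    {"slide": [0, 0, 0], "yaw": 0},
    {"slide": [0, 0, 0], "yaw": 0},
    {"slide": [0, 0, 0], "yaw": 0},
    {"slide": [0, 0, 0], "yaw": 0},
    {"slide": [0, 0, 0], "yaw": 0},
    {"slide": [0, 0, 0], "yaw": 0},
    {"slide": [0, 0, 0], "yaw": 0}
  ],
  "hand": 255
}}

```text
time: 10.62
tool_pos: [0.5441, -0.0641, 0.0617]
eef_rot: [3.141, 0.0, -0.285]
wrist_force: [0.2, -3.9, -1.3]
gripper_width: 0.008
```

Call:
{"fn": "jog_arm", "kwargs": {
  "targets": [
    {"slide": [0, 0, 0], "yaw": 0},
    {"slide": [0, 0, -0.003], "yaw": 0},
    {"slide": [0, 0, -0.003], "yaw": 0}
  ]
}}

```text
time: 11.0
tool_pos: [0.5446, -0.0635, 0.0653]
eef_rot: [-3.141, -0.001, -0.285]
wrist_force: [0.5, 0.2, 2.7]
gripper_width: 0.0004
```

```bash
python3 case.py
```

```text
t 11.0 tcp cradle -0.1413 -0.0203 0.0653 yaw -16.34 F [0.46 0.18 2.68] w 0.00036806408073094675
```

```bash
python3 - <<'E'
from h import *
c=optics.camera("side"); cv2.imwrite("pics/b3.png",cv2.resize(c["image"][130:250,240:380],None,fx=5,fy=5,interpolation=cv2.INTER_CUBIC))
W=pts(c); s=get_state(); print(proj(c,[s["tool_pos"],s["tool_pos"]+[0,0,.019]]))
E
```

```text
[[299.22049766 207.44918732]
 [299.12548127 202.44593841]]
```

View pics/b3.png

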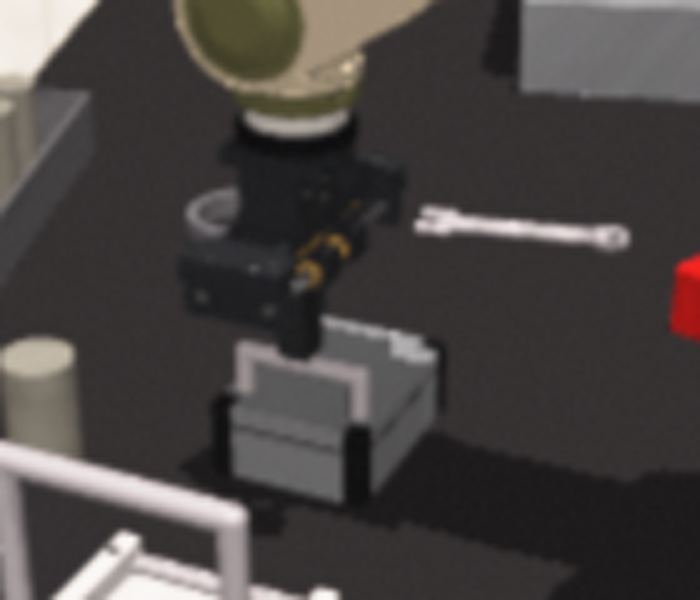

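The picture shows the closed fingertips ending on top of the bar (300,350). Projecting the reported TCP gives (296,387), so the tips seem to sit about 25 mm higher than the state says. I will raise the tool and check with depth.

Call:
{"fn": "jog_arm", "kwargs": {
  "targets": [
    {"slide": [0, 0, -0.04], "yaw": 0},
    {"slide": [0, 0, -0.06], "yaw": 0},
    {"slide": [0, 0, -0.06], "yaw": 0}
  ]
}}

```text
time: 11.52
tool_pos: [0.5448, -0.0639, 0.1256]
eef_rot: [3.141, -0.002, -0.285]
wrist_force: [-0.3, -0.5, 0.2]
gripper_width: 0.0003
```

```bash
python3 - <<'E'
from h import *
print(arm.pinch_z,[a for a in dir(arm) if a[0]!='_'])
c=optics.camera("side"); W=pts(c); s=get_state(); p=s["tool_pos"]; print(p,s["gripper_width"],s["wrist_force"])
q=W.reshape(-1,3); k=(np.hypot(q[:,0]-p[0],q[:,1]-p[1])<.035)&(q[:,2]>.1)
q=q[k]; 
for lo in np.arange(.10,.2,.006):
    j=(q[:,2]>=lo)&(q[:,2]<lo+.006)
    if j.any(): print(round(lo,3),j.sum(),((q[j,:2]-p[:2])@CX).mean().round(4),((q[j,:2]-p[:2])@CY).mean().round(4))
E
```

```text
0.0187 ['MotionError', 'pinch_z']
[ 0.5441049  -0.06375097  0.12439416] 0.000373121279804543 [0.02002958 0.36266117 0.51759395]
0.148 3 0.003 0.0018
0.154 11 0.0043 0.0044
0.16 13 0.0082 0.0026
0.166 20 0.0078 0.0034
0.172 17 0.0092 0.003
0.178 11 0.0059 0.0066
0.184 13 0.005 0.0077
0.19 11 0.0016 0.0078
0.196 10 0.0022 0.0081
```

Depth confirms it: the tips are about 25 mm above the reported TCP (0.149 against 0.124). I will work with that offset, so the grip goes to a reported z of about 0.043.

Call:
{"fn": "jog_arm", "kwargs": {
  "targets": [
    {"slide": [0, 0, 0], "yaw": 0},
    {"slide": [0, 0, 0], "yaw": 0},
    {"slide": [0, 0, 0], "yaw": 0},
    {"slide": [0, 0, 0], "yaw": 0},
    {"slide": [0, 0, 0], "yaw": 0},
    {"slide": [0, 0, 0], "yaw": 0},
    {"slide": [0, 0, 0], "yaw": 0},
    {"slide": [0, 0, 0], "yaw": 0},
    {"slide": [0, 0, 0], "yaw": 0}
  ],
  "hand": 0
}}

```text
time: 12.7
tool_pos: [0.5442, -0.0638, 0.1248]
eef_rot: [-3.142, -0.0, -0.285]
wrist_force: [-0.5, 0.4, 0.5]
gripper_width: 0.0875
```

```bash
python3 - <<'E'
from h import *
c=optics.camera("side"); W=pts(c); s=get_state(); p=s["tool_pos"]; print(p,s["gripper_width"])
q=W.reshape(-1,3); a=(q[:,:2]-p[:2])@CX; b=(q[:,:2]-p[:2])@CY
for lo in np.arange(.10,.18,.006):
    j=(q[:,2]>=lo)&(q[:,2]<lo+.006)&(abs(a)<.075)&(abs(b)<.02)
    if j.any(): print(round(lo,3),j.sum(),np.sort(a[j]).round(3)[[0,j.sum()//4,j.sum()//2,-1]],b[j].mean().round(4))
E
```

```text
[ 0.54421505 -0.0637867   0.12472395] 0.08808465620323645
0.148 5 [-0.05  -0.049 -0.048  0.051] 0.0018
0.154 24 [-0.055 -0.046 -0.041  0.057] 0.0017
0.16 24 [-0.054 -0.044  0.054  0.059] 0.0039
0.166 25 [-0.057 -0.046 -0.042  0.061] 0.0021
0.172 24 [-0.054 -0.046  0.049  0.059] 0.0032
0.178 25 [-0.056 -0.046  0.054  0.063] 0.0026
```

Call:
{"fn": "jog_arm", "kwargs": {
  "targets": [
    {"slide": [0, 0.001, 0.03], "yaw": 0},
    {"slide": [0, 0.001, 0.055], "yaw": 0},
    {"slide": [0, 0.001, 0.07], "yaw": 0},
    {"slide": [0, 0.001, 0.078], "yaw": 0},
    {"slide": [0, 0.001, 0.082], "yaw": 0},
    {"slide": [0, 0.001, 0.082], "yaw": 0}
  ]
}}

```text
time: 13.5
tool_pos: [0.5442, -0.0648, 0.043]
eef_rot: [3.142, -0.001, -0.285]
wrist_force: [-0.1, -0.6, -0.2]
gripper_width: 0.0881
```

Call:
{"fn": "jog_arm", "kwargs": {
  "targets": [
    {"slide": [0, 0, 0], "yaw": 0},
    {"slide": [0, 0, 0], "yaw": 0},
    {"slide": [0, 0, 0], "yaw": 0},
    {"slide": [0, 0, 0], "yaw": 0},
    {"slide": [0, 0, 0], "yaw": 0},
    {"slide": [0, 0, 0], "yaw": 0},
    {"slide": [0, 0, 0], "yaw": 0},
    {"slide": [0, 0, 0], "yaw": 0},
    {"slide": [0, 0, 0], "yaw": 0},
    {"slide": [0, 0, 0], "yaw": 0}
  ],
  "hand": 255
}}

```text
time: 14.75
tool_pos: [0.544, -0.0645, 0.0427]
eef_rot: [-3.141, 0.0, -0.285]
wrist_force: [1.9, 2.4, -1.0]
gripper_width: 0.0107
```

Call:
{"fn": "jog_arm", "kwargs": {
  "targets": [
    {"slide": [0, 0, -0.003], "yaw": 0},
    {"slide": [0, 0, -0.006], "yaw": 0},
    {"slide": [0, 0, -0.006], "yaw": 0}
  ]
}}

```text
time: 15.12
tool_pos: [0.5437, -0.0647, 0.0487]
eef_rot: [-3.141, 0.001, -0.285]
wrist_force: [-0.6, 0.4, -5.0]
gripper_width: 0.0108
```

```bash
python3 case.py
```

```text
t 15.125 tcp cradle -0.1427 -0.0197 0.0487 yaw -16.35 F [-0.58  0.41 -5.03] w 0.010757155381251248
```

Held: width 10.8 mm, with 5 N of load on lifting. I will raise the edge and drag the case across and forward.

Call:
{"fn": "jog_arm", "kwargs": {
  "targets": [
    {"slide": [0, 0, -0.006], "yaw": 0},
    {"slide": [0, 0, -0.012], "yaw": 0},
    {"slide": [-0.001, -0.004, -0.017], "yaw": 0},
    {"slide": [-0.003, -0.01, -0.018], "yaw": 0},
    {"slide": [-0.006, -0.016, -0.018], "yaw": 0},
    {"slide": [-0.009, -0.023, -0.018], "yaw": 0},
    {"slide": [-0.012, -0.03, -0.018], "yaw": 0},
    {"slide": [-0.015, -0.037, -0.018], "yaw": 0},
    {"slide": [-0.018, -0.044, -0.018], "yaw": 0},
    {"slide": [-0.02, -0.051, -0.018], "yaw": 0.2},
    {"slide": [-0.02, -0.057, -0.018], "yaw": 0.2},
    {"slide": [-0.02, -0.06, -0.018], "yaw": 0.2}
  ]
}}

```text
time: 16.73
tool_pos: [0.5418, -0.0012, 0.0667]
eef_rot: [3.142, -0.0, -0.288]
wrist_force: [0.2, -0.4, -7.3]
gripper_width: 0.011
```

Call:
{"fn": "jog_arm", "kwargs": {
  "targets": [
    {"slide": [0, -0.006, 0], "yaw": 0},
    {"slide": [0, -0.012, 0], "yaw": 0},
    {"slide": [0, -0.018, 0], "yaw": 0},
    {"slide": [0, -0.024, 0], "yaw": 0},
    {"slide": [0, -0.028, 0], "yaw": 0},
    {"slide": [0, -0.028, 0], "yaw": 0}
  ]
}}

```text
time: 17.48
tool_pos: [0.5496, 0.0256, 0.0667]
eef_rot: [-3.142, -0.0, -0.288]
wrist_force: [-0.3, 0.0, -6.3]
gripper_width: 0.011
```

```bash
python3 case.py c1 -v
```

```text
t 17.475 tcp cradle -0.0545 0.0003 0.0667 yaw -16.51 F [-0.31  0.   -6.34] w 0.010997772892455925
top 233 a [-0.1598  0.1174] b [-0.0727  0.025   0.0758] slope z/a [0.0384 0.0624]
-0.16 118 -0.054 0.054 0.056 | -0.14 52 0.017 0.054 0.06 | 0.1 53 -0.077 0.076 0.066 | 
side 1064 a [-0.1545  0.1233] b [-0.0731  0.0211  0.0774] slope z/a [0.0133 0.0664]
-0.16 44 -0.026 0.055 0.058 | -0.14 47 -0.012 0.057 0.061 | -0.12 55 -0.01 0.057 0.065 | -0.1 70 -0.052 0.057 0.07 | -0.08 91 -0.046 0.058 0.075 | -0.06 147 -0.051 0.057 0.081 | -0.04 222 -0.04 0.05 0.078 | -0.02 155 -0.055 0.045 0.054 | 0.1 109 -0.077 0.079 0.067 | 0.12 121 -0.075 0.077 0.066 |
```

View pics/c1.png

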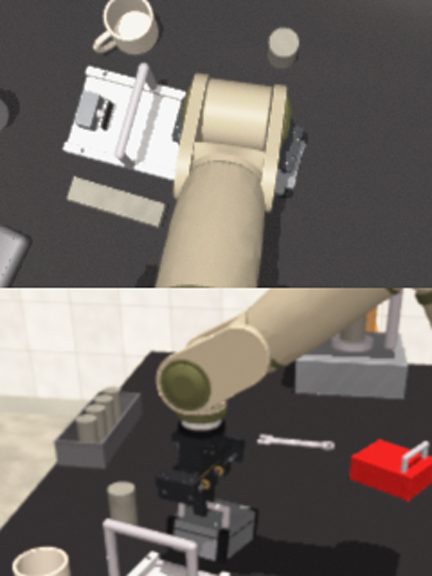

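The top edge is up, tilted about 12°, and the case is centred (b from -0.054 to 0.057). Now over the sill and down.

Call:
{"fn": "jog_arm", "kwargs": {
  "targets": [
    {"slide": [0, -0.006, 0], "yaw": 0},
    {"slide": [0, -0.012, 0], "yaw": 0},
    {"slide": [0, -0.018, 0], "yaw": 0},
    {"slide": [0, -0.024, 0], "yaw": 0},
    {"slide": [0, -0.03, 0], "yaw": 0},
    {"slide": [0, -0.03, 0], "yaw": 0}
  ]
}}

```text
time: 18.32
tool_pos: [0.5583, 0.0545, 0.0668]
eef_rot: [-3.141, -0.0, -0.288]
wrist_force: [0.7, 0.4, -6.5]
gripper_width: 0.0111
```

Call:
{"fn": "jog_arm", "kwargs": {
  "targets": [
    {"slide": [0, 0, 0.003], "yaw": 0},
    {"slide": [0, 0, 0.006], "yaw": 0},
    {"slide": [0, 0, 0.009], "yaw": 0},
    {"slide": [0, 0, 0.011], "yaw": 0},
    {"slide": [0, 0, 0.012], "yaw": 0},
    {"slide": [0, 0, 0.013], "yaw": 0},
    {"slide": [0, 0, 0.013], "yaw": 0}
  ]
}}

```text
time: 19.2
tool_pos: [0.559, 0.0543, 0.0545]
eef_rot: [-3.141, -0.002, -0.289]
wrist_force: [2.0, 6.0, 1.6]
gripper_width: 0.0108
```

```bash
python3 case.py c2 -v
```

```text
t 19.2 tcp cradle -0.0243 -0.0006 0.0545 yaw -16.53 F [1.97 6.03 1.58] w 0.010810750296093683
top 351 a [-0.1355  0.116 ] b [-0.0708  0.0212  0.0757] slope z/a [0.038  0.0604]
-0.14 160 -0.056 0.053 0.055 | -0.12 103 -0.052 0.055 0.057 | -0.1 31 0.017 0.054 0.059 | 0.1 53 -0.074 0.077 0.064 | 
side 1038 a [-0.133   0.1234] b [-0.0726  0.0251  0.0775] slope z/a [0.0331 0.0612]
-0.14 54 -0.035 0.054 0.057 | -0.12 86 -0.023 0.057 0.059 | -0.1 74 -0.012 0.056 0.06 | -0.08 53 -0.003 0.057 0.061 | -0.06 82 -0.049 0.057 0.065 | -0.04 139 -0.053 0.057 0.067 | -0.02 147 -0.053 0.056 0.069 | -0.0 168 -0.053 0.043 0.045 | 0.1 120 -0.076 0.079 0.067 | 0.12 114 -0.076 0.078 0.066 |
```

The weight is on the sill (Fz +1.6 N), and the lid at the front is at 0.069, so the front bottom edge is about 13 mm up. Letting go.

Call:
{"fn": "jog_arm", "kwargs": {
  "targets": [
    {"slide": [0, 0, 0], "yaw": 0},
    {"slide": [0, 0, 0], "yaw": 0},
    {"slide": [0, 0, 0], "yaw": 0},
    {"slide": [0, 0, 0], "yaw": 0},
    {"slide": [0, 0, 0], "yaw": 0},
    {"slide": [0, 0, 0], "yaw": 0},
    {"slide": [0, 0, 0], "yaw": 0}
  ],
  "hand": 0
}}

```text
time: 20.18
tool_pos: [0.5581, 0.0541, 0.0537]
eef_rot: [3.142, -0.0, -0.289]
wrist_force: [0.6, 0.2, 0.4]
gripper_width: 0.0786
```

Call:
{"fn": "jog_arm", "kwargs": {
  "targets": [
    {"slide": [0, 0, -0.02], "yaw": 0},
    {"slide": [0, 0, -0.06], "yaw": 0},
    {"slide": [0, 0, -0.1], "yaw": 0},
    {"slide": [0, 0.05, -0.13], "yaw": 0},
    {"slide": [0, 0.1, -0.13], "yaw": 0},
    {"slide": [0, 0.15, -0.13], "yaw": 0},
    {"slide": [0, 0.2, -0.13], "yaw": 0},
    {"slide": [0, 0.21, -0.13], "yaw": 0},
    {"slide": [0, 0.21, -0.13], "yaw": 0}
  ]
}}

```text
time: 21.3
tool_pos: [0.4984, -0.1472, 0.1837]
eef_rot: [-3.141, 0.0, -0.289]
wrist_force: [-0.4, 0.8, -0.2]
gripper_width: 0.0881
```

```bash
python3 case.py c3 -v; python3 - <<'E'
from h import *
O=np.array([.598,.188])-.115*CX
go(*(O-.235*CX),.1,73.5)
E
```

```text
t 21.3 tcp cradle -0.2347 0.0003 0.1837 yaw -16.59 F [-0.36  0.84 -0.17] w 0.0880811660016997
top 1700 a [-0.133   0.1121] b [-0.0651  0.0014  0.0687] slope z/a [0.0728 0.0659]
-0.14 162 -0.056 0.053 0.056 | -0.12 251 -0.056 0.055 0.057 | -0.1 250 -0.055 0.055 0.059 | -0.08 249 -0.056 0.054 0.061 | -0.06 254 -0.056 0.055 0.062 | -0.04 207 -0.056 0.054 0.064 | -0.02 206 -0.056 0.054 0.067 | -0.0 67 -0.056 0.055 0.068 | 0.1 51 -0.073 0.077 0.065 | 
side 1174 a [-0.1318  0.1227] b [-0.0725  0.0175  0.0775] slope z/a [0.0304 0.0614]
-0.14 60 -0.051 0.057 0.057 | -0.12 120 -0.052 0.057 0.058 | -0.1 99 -0.053 0.057 0.06 | -0.08 56 -0.048 0.056 0.061 | -0.06 122 -0.052 0.057 0.064 | -0.04 141 -0.054 0.056 0.066 | -0.02 179 -0.053 0.057 0.069 | -0.0 169 -0.054 0.046 0.044 | 0.1 108 -0.076 0.079 0.067 | 0.12 120 -0.075 0.078 0.066 | 
slide [0.0003 0.0014 0.0837] yaw -89.97
```

View pics/c3.png

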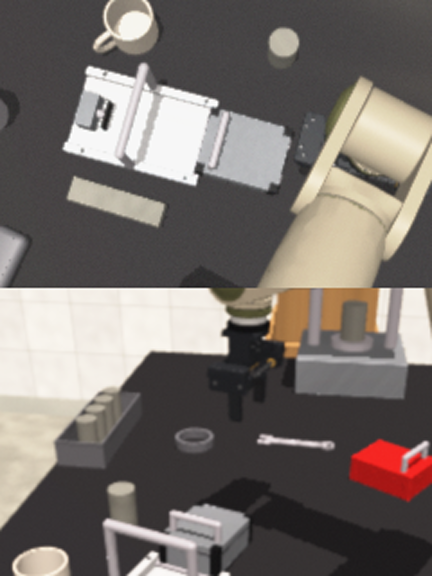

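The front edge is on the sill, 5° tilt, centred and square, and the robot is clear. Turning the jaws across for a two-finger push from behind.

Call:
{"fn": "jog_arm", "kwargs": {
  "targets": [
    {"slide": [0, 0, 0], "yaw": -9},
    {"slide": [0, 0, 0], "yaw": -18},
    {"slide": [0, 0, 0], "yaw": -27},
    {"slide": [0, 0, 0], "yaw": -36},
    {"slide": [0, 0, 0], "yaw": -45},
    {"slide": [0, 0, 0], "yaw": -54},
    {"slide": [0, 0, 0], "yaw": -63},
    {"slide": [0, 0, 0], "yaw": -72},
    {"slide": [0, 0, 0.04], "yaw": -81},
    {"slide": [0, 0, 0.08], "yaw": -90},
    {"slide": [0, 0, 0.1], "yaw": -90},
    {"slide": [0, 0, 0.1], "yaw": -90}
  ],
  "hand": 81
}}

```text
time: 22.9
tool_pos: [0.4981, -0.1458, 0.0827]
eef_rot: [-3.139, -0.001, 1.284]
wrist_force: [0.1, -0.9, 0.4]
gripper_width: 0.0599
```

```bash
python3 - <<'E'
from h import *
O=np.array([.598,.188])-.115*CX
s=get_state(); print(s["tool_pos"],s["gripper_width"],s["qpos"],s["wrist_force"])
go(*(O-.16*CX),.005,73.5)
c=optics.camera("side"); W=pts(c);p=s["tool_pos"]
q=W.reshape(-1,3); a=(q[:,:2]-p[:2])@CX; b=(q[:,:2]-p[:2])@CY
for lo in np.arange(.08,.14,.006):
    j=(q[:,2]>=lo)&(q[:,2]<lo+.006)&(abs(a)<.05)&(abs(b)<.07)
    if j.any(): print(round(lo,3),j.sum(),a[j].max().round(3),b[j].min().round(3),b[j].max().round(3))
E
```

```text
[ 0.49807413 -0.1457853   0.08271595] 0.05985938425769069 [-5.10822796e-01  4.43115827e-01  1.67832603e+00  1.33967407e-04
  1.02290486e+00 -2.23791471e-01] [ 0.09665475 -0.87825901  0.43216667]
slide [0.0734 0.0013 0.0778] yaw 0.05
0.11 11 0.01 -0.039 0.042
0.116 20 0.013 -0.043 0.044
0.122 16 0.013 -0.041 0.045
0.128 21 0.013 -0.044 0.046
0.134 19 0.012 -0.043 0.046
0.14 19 0.012 -0.043 0.047
```

Call:
{"fn": "jog_arm", "kwargs": {
  "targets": [
    {"slide": [0, 0.001, 0.04], "yaw": 0},
    {"slide": [0, 0.001, 0.065], "yaw": 0},
    {"slide": [0, 0.001, 0.078], "yaw": 0},
    {"slide": [0.03, 0.001, 0.078], "yaw": 0},
    {"slide": [0.055, 0.001, 0.078], "yaw": 0},
    {"slide": [0.075, 0.001, 0.078], "yaw": 0},
    {"slide": [0.083, 0.001, 0.078], "yaw": 0},
    {"slide": [0.086, 0.001, 0.078], "yaw": 0},
    {"slide": [0.09, 0.001, 0.078], "yaw": 0},
    {"slide": [0.094, 0.001, 0.078], "yaw": 0}
  ]
}}

```text
time: 24.2
tool_pos: [0.5261, -0.0584, 0.006]
eef_rot: [3.141, 0.001, 1.282]
wrist_force: [-1.1, -6.7, 1.4]
gripper_width: 0.0598
```

```bash
python3 case.py
```

```text
t 24.2 tcp cradle -0.1417 -0.0011 0.006 yaw 73.44 F [-1.14 -6.75  1.43] w 0.05981351597050148
```

Call:
{"fn": "jog_arm", "kwargs": {
  "targets": [
    {"slide": [0.004, 0, 0], "yaw": 0},
    {"slide": [0.008, 0, 0], "yaw": 0},
    {"slide": [0.012, 0, 0], "yaw": 0},
    {"slide": [0.016, 0, 0], "yaw": 0},
    {"slide": [0.02, 0, 0], "yaw": 0},
    {"slide": [0.024, 0, 0], "yaw": 0},
    {"slide": [0.028, 0, 0], "yaw": 0},
    {"slide": [0.032, 0, 0], "yaw": 0},
    {"slide": [0.036, 0, 0], "yaw": 0},
    {"slide": [0.04, 0, 0], "yaw": 0},
    {"slide": [0.044, 0, 0], "yaw": 0},
    {"slide": [0.048, 0, 0], "yaw": 0}
  ]
}}

```text
time: 25.8
tool_pos: [0.5398, -0.0126, 0.006]
eef_rot: [3.141, 0.001, 1.282]
wrist_force: [-2.2, -8.5, 3.6]
gripper_width: 0.0602
```

Call:
{"fn": "jog_arm", "kwargs": {
  "targets": [
    {"slide": [0.004, 0, 0], "yaw": 0},
    {"slide": [0.008, 0, 0], "yaw": 0},
    {"slide": [0.012, 0, 0], "yaw": 0},
    {"slide": [0.016, 0, 0], "yaw": 0},
    {"slide": [0.02, 0, 0], "yaw": 0},
    {"slide": [0.024, 0, 0], "yaw": 0},
    {"slide": [0.028, 0, 0], "yaw": 0},
    {"slide": [0.032, 0, 0], "yaw": 0},
    {"slide": [0.036, 0, 0], "yaw": 0},
    {"slide": [0.04, 0, 0], "yaw": 0}
  ]
}}

```text
time: 27.05
tool_pos: [0.5508, 0.0271, 0.0054]
eef_rot: [-3.141, 0.0, 1.283]
wrist_force: [-0.7, -3.0, -2.1]
gripper_width: 0.06
```

```bash
python3 case.py c4 -v
```

```text
t 27.05 tcp cradle -0.0526 -0.0005 0.0054 yaw 73.48 F [-0.66 -2.97 -2.1 ] w 0.060047380766418974
top 715 a [0.036  0.1147] b [-0.0675  0.007   0.0742] slope z/a [-0.0232  0.0656]
0.02 33 -0.002 0.053 0.065 | 0.04 217 -0.054 0.053 0.064 | 0.06 250 -0.054 0.053 0.063 | 0.08 146 -0.057 0.054 0.06 | 0.1 69 -0.074 0.077 0.061 | 
side 1405 a [-0.0348  0.1232] b [-0.0729  0.0087  0.0772] slope z/a [-0.0468  0.0657]
-0.04 107 -0.054 0.054 0.072 | -0.02 184 -0.056 0.055 0.07 | -0.0 88 -0.016 0.055 0.068 | 0.02 126 -0.056 0.055 0.066 | 0.04 86 -0.049 0.056 0.063 | 0.06 158 -0.056 0.056 0.063 | 0.08 372 -0.056 0.046 0.06 | 0.1 165 -0.076 0.079 0.059 | 0.12 118 -0.075 0.077 0.066 |
```

View pics/c4.png

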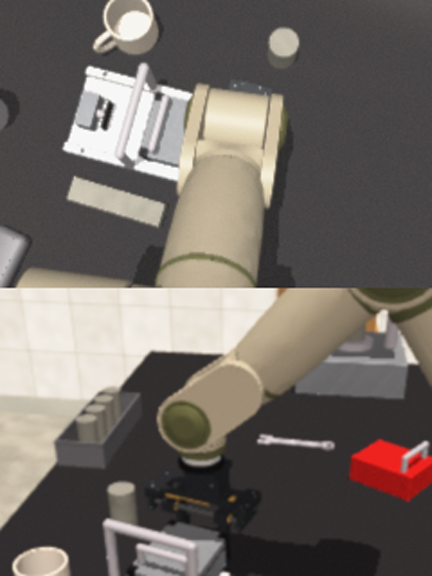

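The case has tipped into the pan and its rear rides on the sill, straight between the rails. Pushing on, slower near the end.

Call:
{"fn": "jog_arm", "kwargs": {
  "targets": [
    {"slide": [0.004, 0, 0], "yaw": 0},
    {"slide": [0.008, 0, 0], "yaw": 0},
    {"slide": [0.012, 0, 0], "yaw": 0},
    {"slide": [0.016, 0, 0], "yaw": 0},
    {"slide": [0.02, 0, 0], "yaw": 0},
    {"slide": [0.024, 0, 0], "yaw": 0},
    {"slide": [0.028, 0, 0], "yaw": 0},
    {"slide": [0.032, 0, 0], "yaw": 0},
    {"slide": [0.036, 0, 0], "yaw": 0},
    {"slide": [0.04, 0, 0], "yaw": 0},
    {"slide": [0.043, 0, 0], "yaw": 0},
    {"slide": [0.045, 0, 0], "yaw": 0}
  ]
}}

```text
time: 28.65
tool_pos: [0.5639, 0.0703, 0.0057]
eef_rot: [-3.141, 0.0, 1.282]
wrist_force: [-0.5, -3.1, -1.5]
gripper_width: 0.0601
```

Call:
{"fn": "jog_arm", "kwargs": {
  "targets": [
    {"slide": [0.002, 0, 0], "yaw": 0},
    {"slide": [0.004, 0, 0], "yaw": 0},
    {"slide": [0.006, 0, 0], "yaw": 0},
    {"slide": [0.008, 0, 0], "yaw": 0},
    {"slide": [0.009, 0, 0], "yaw": 0}
  ]
}}

```text
time: 29.28
tool_pos: [0.5665, 0.0788, 0.0057]
eef_rot: [3.142, -0.0, 1.282]
wrist_force: [-0.1, -2.4, -2.0]
gripper_width: 0.0602
```

```bash
python3 case.py c5 -v
```

```text
t 29.275 tcp cradle 0.0014 -0.0008 0.0057 yaw 73.47 F [-0.14 -2.36 -2.04] w 0.06016383050844504
top 410 a [0.0974 0.1531] b [-0.0695  0.011   0.0754] slope z/a [-0.0318  0.0668]
0.08 13 0.02 0.053 0.062 | 0.1 226 -0.077 0.076 0.062 | 0.12 59 -0.053 0.053 0.062 | 0.14 112 -0.058 0.053 0.06 | 
side 1541 a [0.0251 0.1536] b [-0.0711  0.0046  0.0774] slope z/a [-0.0465  0.0674]
0.02 124 -0.054 0.055 0.067 | 0.04 166 -0.056 0.055 0.066 | 0.06 152 -0.054 0.054 0.065 | 0.08 92 -0.053 0.05 0.064 | 0.1 235 -0.077 0.078 0.062 | 0.12 447 -0.076 0.078 0.063 | 0.14 315 -0.056 0.053 0.053 |
```

Call:
{"fn": "jog_arm", "kwargs": {
  "targets": [
    {"slide": [0.001, 0, 0], "yaw": 0},
    {"slide": [0.002, 0, 0], "yaw": 0},
    {"slide": [0.002, 0, 0], "yaw": 0}
  ]
}}

```text
time: 29.75
tool_pos: [0.5671, 0.0808, 0.0058]
eef_rot: [3.141, -0.0, 1.282]
wrist_force: [-0.6, -1.5, -0.5]
gripper_width: 0.0601
```

Call:
{"fn": "jog_arm", "kwargs": {
  "targets": [
    {"slide": [0.001, 0, 0], "yaw": 0},
    {"slide": [0.002, 0, 0], "yaw": 0},
    {"slide": [0.002, 0, 0], "yaw": 0}
  ]
}}

```text
time: 30.12
tool_pos: [0.5677, 0.0826, 0.0058]
eef_rot: [3.141, -0.0, 1.282]
wrist_force: [-0.3, -2.9, -1.2]
gripper_width: 0.0599
```

```bash
python3 case.py c6 -v
```

```text
t 30.125 tcp cradle 0.0053 -0.0009 0.0058 yaw 73.46 F [-0.32 -2.89 -1.22] w 0.05988894795732229
top 367 a [0.102 0.156] b [-0.0645  0.0135  0.0756] slope z/a [0.0126 0.0602]
0.1 169 -0.077 0.077 0.06 | 0.12 67 -0.053 0.052 0.06 | 0.14 131 -0.057 0.053 0.06 | 
side 1519 a [0.0199 0.1563] b [-0.0713  0.0031  0.0773] slope z/a [-0.0142  0.0619]
-0.0 18 -0.046 0.035 0.06 | 0.02 112 -0.055 0.055 0.06 | 0.04 156 -0.055 0.055 0.06 | 0.06 145 -0.055 0.054 0.061 | 0.08 76 -0.055 0.049 0.06 | 0.1 228 -0.074 0.079 0.061 | 0.12 436 -0.075 0.077 0.062 | 0.14 348 -0.056 0.054 0.054 |
```

The rear has dropped and the lid is flat at 0.060. Sliding force is about 3 N. Now feeling for the stop.

Call:
{"fn": "jog_arm", "kwargs": {
  "targets": [
    {"slide": [0.001, 0, 0], "yaw": 0},
    {"slide": [0.001, 0, 0], "yaw": 0},
    {"slide": [0.002, 0, 0], "yaw": 0},
    {"slide": [0.002, 0, 0], "yaw": 0}
  ]
}}

```text
time: 30.72
tool_pos: [0.5682, 0.0845, 0.0058]
eef_rot: [3.141, -0.0, 1.282]
wrist_force: [-0.8, -3.5, 0.4]
gripper_width: 0.0599
```

Call:
{"fn": "jog_arm", "kwargs": {
  "targets": [
    {"slide": [0.001, 0, 0], "yaw": 0},
    {"slide": [0.001, 0, 0], "yaw": 0},
    {"slide": [0.0015, 0, 0], "yaw": 0},
    {"slide": [0.0015, 0, 0], "yaw": 0}
  ]
}}

```text
time: 31.22
tool_pos: [0.5687, 0.0859, 0.0058]
eef_rot: [3.142, -0.0, 1.282]
wrist_force: [-1.6, -3.4, 1.5]
gripper_width: 0.0603
```

Call:
{"fn": "jog_arm", "kwargs": {
  "targets": [
    {"slide": [0.001, 0, 0], "yaw": 0},
    {"slide": [0.001, 0, 0], "yaw": 0},
    {"slide": [0.0015, 0, 0], "yaw": 0},
    {"slide": [0.0015, 0, 0], "yaw": 0}
  ]
}}

```text
time: 31.72
tool_pos: [0.5691, 0.0873, 0.0058]
eef_rot: [3.141, -0.0, 1.282]
wrist_force: [-0.7, -3.9, 2.0]
gripper_width: 0.0602
```

Call:
{"fn": "jog_arm", "kwargs": {
  "targets": [
    {"slide": [0.001, 0, 0], "yaw": 0},
    {"slide": [0.001, 0, 0], "yaw": 0},
    {"slide": [0.0015, 0, 0], "yaw": 0},
    {"slide": [0.0015, 0, 0], "yaw": 0}
  ]
}}

```text
time: 32.22
tool_pos: [0.5695, 0.0887, 0.0058]
eef_rot: [3.142, 0.0, 1.282]
wrist_force: [-1.2, -4.3, 1.9]
gripper_width: 0.0601
```

Call:
{"fn": "jog_arm", "kwargs": {
  "targets": [
    {"slide": [0.001, 0, 0], "yaw": 0},
    {"slide": [0.001, 0, 0], "yaw": 0},
    {"slide": [0.0015, 0, 0], "yaw": 0},
    {"slide": [0.0015, 0, 0], "yaw": 0}
  ]
}}

```text
time: 32.72
tool_pos: [0.5699, 0.0902, 0.0057]
eef_rot: [3.142, 0.0, 1.282]
wrist_force: [-0.0, -4.8, 2.7]
gripper_width: 0.0601
```

Call:
{"fn": "jog_arm", "kwargs": {
  "targets": [
    {"slide": [0.001, 0, 0], "yaw": 0},
    {"slide": [0.001, 0, 0], "yaw": 0},
    {"slide": [0.0015, 0, 0], "yaw": 0},
    {"slide": [0.0015, 0, 0], "yaw": 0}
  ]
}}

```text
time: 33.22
tool_pos: [0.5704, 0.0916, 0.0058]
eef_rot: [3.141, 0.0, 1.282]
wrist_force: [-1.9, -4.6, 1.9]
gripper_width: 0.0601
```

Call:
{"fn": "jog_arm", "kwargs": {
  "targets": [
    {"slide": [0.001, 0, 0], "yaw": 0},
    {"slide": [0.001, 0, 0], "yaw": 0},
    {"slide": [0.0015, 0, 0], "yaw": 0},
    {"slide": [0.0015, 0, 0], "yaw": 0}
  ]
}}

```text
time: 33.72
tool_pos: [0.5708, 0.093, 0.0058]
eef_rot: [3.142, 0.0, 1.282]
wrist_force: [-1.7, -4.6, 1.6]
gripper_width: 0.0596
```

Call:
{"fn": "jog_arm", "kwargs": {
  "targets": [
    {"slide": [0.001, 0, 0], "yaw": 0},
    {"slide": [0.001, 0, 0], "yaw": 0},
    {"slide": [0.0015, 0, 0], "yaw": 0},
    {"slide": [0.0015, 0, 0], "yaw": 0}
  ]
}}

```text
time: 34.22
tool_pos: [0.5712, 0.0944, 0.0058]
eef_rot: [3.142, 0.0, 1.282]
wrist_force: [-2.1, -5.3, 1.9]
gripper_width: 0.0601
```

```bash
python3 case.py c7 -v | cut -c1-150; python3 case.py; python3 case.py
```

```text
t 34.225 tcp cradle 0.0177 -0.0009 0.0058 yaw 73.46 F [-2.1  -5.33  1.93] w 0.06010346515625781
top 294 a [0.1081 0.1687] b [-0.0566  0.0165  0.0758] slope z/a [-0.1744  0.0899]
0.1 40 -0.077 0.076 0.059 | 0.12 59 -0.048 0.052 0.085 | 0.14 95 -0.056 0.053 0.06 | 0.16 100 -0.058 0.053 0.059 | 
side 1498 a [0.0293 0.1687] b [-0.0716  0.006   0.0772] slope z/a [-0.0029  0.0617]
0.02 55 -0.045 0.04 0.061 | 0.04 137 -0.055 0.054 0.06 | 0.06 151 -0.055 0.054 0.06 | 0.08 150 -0.055 0.05 0.061 | 0.1 166 -0.076 0.079 0.061 | 0.12 2
t 34.325 tcp cradle 0.0177 -0.0008 0.0058 yaw 73.47 F [-2.05 -5.44  2.12] w 0.05975977728829284
t 34.425 tcp cradle 0.0177 -0.0009 0.0058 yaw 73.46 F [-0.89 -5.11  2.07] w 0.06038491997694066
```

Call:
{"fn": "jog_arm", "kwargs": {
  "targets": [
    {"slide": [0.001, 0, 0], "yaw": 0},
    {"slide": [0.001, 0, 0], "yaw": 0},
    {"slide": [0.0015, 0, 0], "yaw": 0},
    {"slide": [0.0015, 0, 0], "yaw": 0}
  ]
}}

```text
time: 35.02
tool_pos: [0.5716, 0.0959, 0.0058]
eef_rot: [3.142, 0.0, 1.282]
wrist_force: [-1.7, -4.7, 2.0]
gripper_width: 0.0599
```

Call:
{"fn": "jog_arm", "kwargs": {
  "targets": [
    {"slide": [0.001, 0, 0], "yaw": 0},
    {"slide": [0.001, 0, 0], "yaw": 0},
    {"slide": [0.0015, 0, 0], "yaw": 0},
    {"slide": [0.0015, 0, 0], "yaw": 0}
  ]
}}

```text
time: 35.52
tool_pos: [0.5721, 0.0973, 0.0058]
eef_rot: [3.142, 0.0, 1.282]
wrist_force: [-0.3, -5.2, 2.5]
gripper_width: 0.0602
```

Call:
{"fn": "jog_arm", "kwargs": {
  "targets": [
    {"slide": [0.001, 0, 0], "yaw": 0},
    {"slide": [0.001, 0, 0], "yaw": 0},
    {"slide": [0.0015, 0, 0], "yaw": 0},
    {"slide": [0.0015, 0, 0], "yaw": 0}
  ]
}}

```text
time: 36.02
tool_pos: [0.5724, 0.0986, 0.0058]
eef_rot: [-3.142, 0.0, 1.282]
wrist_force: [-1.4, -6.2, 3.0]
gripper_width: 0.06
```

Call:
{"fn": "jog_arm", "kwargs": {
  "targets": [
    {"slide": [0.0005, 0, 0], "yaw": 0},
    {"slide": [0.001, 0, 0], "yaw": 0},
    {"slide": [0.001, 0, 0], "yaw": 0}
  ]
}}

```text
time: 36.4
tool_pos: [0.5726, 0.0991, 0.0058]
eef_rot: [-3.141, 0.001, 1.282]
wrist_force: [-3.5, -8.3, 3.0]
gripper_width: 0.0603
```

Contact with the stop: the force is now rising 5 N/mm. Pressing in a little more.

Call:
{"fn": "jog_arm", "kwargs": {
  "targets": [
    {"slide": [0.0005, 0, 0], "yaw": 0},
    {"slide": [0.001, 0, 0], "yaw": 0},
    {"slide": [0.0015, 0, 0], "yaw": 0},
    {"slide": [0.0015, 0, 0], "yaw": 0}
  ]
}}

```text
time: 36.9
tool_pos: [0.5729, 0.0999, 0.0058]
eef_rot: [-3.141, 0.002, 1.282]
wrist_force: [-5.1, -13.4, 4.8]
gripper_width: 0.0605
```

About 14 N in total, so roughly 9 N (1.8 mm) on the stop. I will back off gently and check.

Call:
{"fn": "jog_arm", "kwargs": {
  "targets": [
    {"slide": [-0.001, 0, 0], "yaw": 0},
    {"slide": [-0.002, 0, 0], "yaw": 0},
    {"slide": [-0.003, 0, 0], "yaw": 0},
    {"slide": [-0.005, 0, 0], "yaw": 0},
    {"slide": [-0.02, 0, 0], "yaw": 0},
    {"slide": [-0.05, 0, 0], "yaw": 0},
    {"slide": [-0.09, 0, 0], "yaw": 0},
    {"slide": [-0.13, 0, -0.04], "yaw": 0},
    {"slide": [-0.17, 0, -0.08], "yaw": 0},
    {"slide": [-0.2, 0, -0.12], "yaw": 0},
    {"slide": [-0.24, 0, -0.12], "yaw": 0},
    {"slide": [-0.24, 0, -0.12], "yaw": 0}
  ]
}}

```text
time: 38.4
tool_pos: [0.504, -0.1311, 0.1259]
eef_rot: [3.141, 0.0, 1.279]
wrist_force: [-0.3, -0.4, -0.5]
gripper_width: 0.06
```

```bash
python3 case.py d1 -v; python3 - <<'E'
from h import *
c=optics.camera("top"); cv2.imwrite("pics/d2.png",cv2.resize(c["image"][110:210,205:325],None,fx=5,fy=5,interpolation=cv2.INTER_CUBIC))
E
```

```text
t 38.4 tcp cradle -0.2177 -0.0005 0.1259 yaw 73.25 F [-0.34 -0.41 -0.55] w 0.06003163133139463
top 1124 a [0.033  0.1693] b [-0.0672 -0.0018  0.0724] slope z/a [0.0681 0.0532]
0.02 92 -0.057 0.07 0.057 | 0.04 69 -0.056 0.053 0.06 | 0.06 130 -0.052 0.052 0.059 | 0.08 221 -0.058 0.052 0.059 | 0.1 299 -0.078 0.077 0.06 | 0.12 51 -0.053 0.052 0.058 | 0.14 151 -0.054 0.053 0.061 | 0.16 111 -0.056 0.053 0.059 | 
side 1332 a [0.0363 0.1689] b [-0.0726  0.0073  0.0771] slope z/a [0.0573 0.0559]
0.02 29 -0.041 0.043 0.061 | 0.04 142 -0.056 0.056 0.061 | 0.06 141 -0.056 0.055 0.06 | 0.08 163 -0.056 0.051 0.061 | 0.1 179 -0.076 0.079 0.061 | 0.12 283 -0.075 0.077 0.06 | 0.14 309 -0.054 0.055 0.061 | 0.16 86 -0.042 0.043 0.06 |
```

View pics/d2.png

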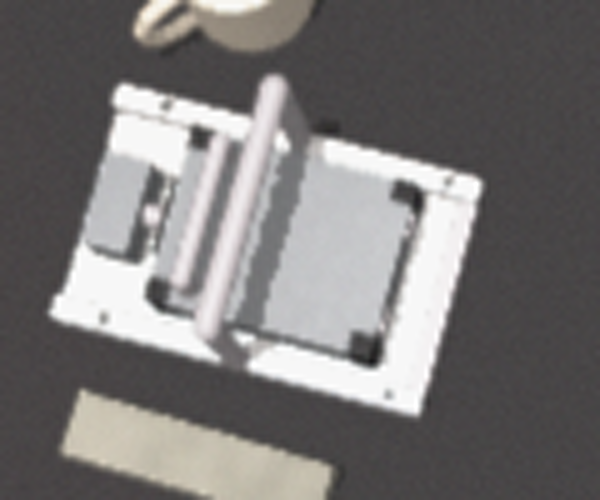

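The picture shows the case flat between the rails, with the pad's dark bar at (165,215) touching the leading face, rear clear of the sill, and the robot away. Handing in.

```bash
python3 -c "
from h import *
print(ticket.hand_in(), get_state()['time'])"
```

```text
the job is handed in; nothing more can be done
the job is handed in; nothing more can be done
```

The case is stowed in its cradle, and I handed the job in at about 38.5 s of the 69 s allowed. No verdict was reported.

**What I did:**
- I lifted the leading edge by the handle with the rear staying down, stood that edge on the sill and let go.
- I then pushed the case from behind with two fingers until its rear dropped behind the sill.
- I felt for the stop in small steps. Contact showed as the force starting to rise at about 5 N/mm above roughly 5 N of sliding friction.
- I pressed to about 14 N in total, which I estimate as about 9 N on the stop (just under 2 mm), and backed off gently.

**Last checks:**
- The lid is level at z ≈ 0.060, the case is centred between the rails, and the pad touches its leading face in the picture.
- The robot is clear of everything, with about zero wrist force.
- I could not measure how far the stop stays pressed after the release. I expect some spring-back, to about 1 mm.

**What failed or disagreed:**
- The first two grips closed on top of the handle bar and slipped off. The fingertips sit about 25 mm higher than the reported TCP, as camera depth confirmed. I allowed for this, and the third grip held. After the first slip the case measured as unmoved; I did not re-measure it after the second.
- After one of those slips I jogged the wrong way, towards the cradle, at height. I noticed no contact.
- The mug, bar, core, tape, wrench and red look-alike looked undisturbed in the pictures. I did not re-check the thermos and mouse at the end.

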